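# Put the calibration weights back in their tray

## Robot

A 6-joint arm with a two-finger parallel gripper is mounted at the origin on a cart in front of the work surface, level with it; the furniture and walls round the work are solid. World frame = base frame: x ahead of the robot, y to its left, z up, the work surface at z = 0. Lengths are in m, angles in rad, forces in N, time in s.
With the tool pointing down it reaches from about 0.25 to 0.725 m from the base axis. Payload 4 kg.
Tool frame: the origin (TCP) lies between the finger pads; the fingertips stand 8 mm ahead of it and the grasp point (between the pads) lies 11 mm behind it; z points along the fingers, y is the line along which they close (so a half turn about z gives the same grasp; the last joint's range is limited). The gripper opens to 85 mm and grips with 20 to 120 N. Pads are 22 mm wide; open, the fingers measure 114 mm over their backs; the gripper's body (76 mm by 85 mm) begins 54 mm behind the grasp point. The pads swing forward as they close: fully open they stand 13 mm farther back than shut.
Start: joints at [1.141, 0.241, 0.005, 1.335, 0, 1.571], TCP at [0.208, 0.455, 0.239] pointing down, gripper open.
Joint ranges: [-2.72, 2.72], [-1.05, 1.87], [-1.09, 1.28], [-1.99, 2.15], [-1.42, 1.44], [-3.14, 3.14]. Speed limits (rad/s): [2.79, 2.79, 3.14, 3.14, 3.14, 3.14].

## Interface

Orientations are given as a 3x3 rotation matrix whose columns are the frame's x, y, z axes.
In Python, from bench import get_obs, grab_frame, hand_in gives the robot as it stands. The module is installed in compiled form; this text tells all that it offers.
- The arm moves only by the tool arm_command, never from a script. Its argument "deltas" is a list of rows, each a list of 3 entries, a list of its own where there are three numbers: the shift along the tool's x, y, z in m, then the turn, a rotation vector about the tool's x, y, z in degrees, then the finger opening in m, from 0 to 0.0854. In form: [[[tx, ty, tz], [wx, wy, wz], fingers], ...]. A call has 1 to 12 rows; each row shifts and turns the commanded pose from where the row before left it, along the tool's axes as they then stand; what a row does not reach is not made up. A row lasts 1/12 s, in which the tool goes at most 41.7 mm and 7.16 degrees, less where a joint would pass 70% of its speed; a pose out of reach is approached as far as the arm can. A call with a gripper value outside its range is refused whole. The fingers move at their own pace and stop on an object; "squeeze" is the grip in N (left out, the last holds). Time passes only in rows, so rows that do not move let the fingers close. It gives the time, the measured TCP pose, the force, the opening and the grip force at its end, in the units of the state.
- get_obs(): the state, without advancing time (a new reading comes with each control period).
- grab_frame(name): name is "scene" or "top"; returns a dict with "frame" (480x640x3 uint8, red, green, blue), "camera_matrix" (3x3 intrinsics, pixels), "extrinsics" (4x4, takes a point from camera to world coordinates). Camera axes: x right, y down, z forward; pixel columns grow to the right and rows downward; lengths in m; the calibration is good to about 2 mm. A picture is of the moment at which its call begins. There is no depth.
- hand_in(): hands the job in; it is judged then, once.
The state is a dict: "time": time; "joint_positions": joint angles; "joint_vel": joint speeds; "tau": joint torques, N m; "tool_pos": TCP position; "orientation": TCP orientation; "ft_force": force on the tool from outside, world axes, zero at the start; "moment": the same for the moment, N m; "width": finger opening in m; "grasp_force": force on a finger pad.
Only numpy, scipy, OpenCV 4.12 (cv2) and the standard library are available. Lean on these libraries where they do the work, as an engineer would, in place of code of your own. Each camera call takes 0.05 s, during which the arm holds its last target. There are 200 camera calls.

## Task

The load-cell check is finished: put the four knobbed calibration weights back in the tray, each upright and fully down in the round recess of its size - the largest weight in the largest recess, and so on down to the smallest. Set them down gently, do not drop them. The two plain spacers without knobs do not belong to the set: leave them standing where they are.

Things in the scene. Friction and masses are not known exactly. Their poses are not given: they have to be found in the camera images.
- weight_500: the largest of four upright knobbed calibration weights, brass, loose, 500 g: plain round body 38 mm in diameter and about 41 mm tall, a narrow neck and a round knob above it, 62 mm tall in all. Grip it across the round body. Origin: centre of its underside; z up along its axis.
- weight_200: the second largest of four upright knobbed calibration weights, brass, loose, 200 g: plain round body 29 mm in diameter and about 32 mm tall, a narrow neck and a round knob above it, 48 mm tall in all. Grip it across the round body. Origin: centre of its underside; z up along its axis.
- weight_100: the second smallest of four upright knobbed calibration weights, steel, loose, 100 g: plain round body 23 mm in diameter and about 26 mm tall, a narrow neck and a round knob above it, 39 mm tall in all. Grip it across the round body. Origin: centre of its underside; z up along its axis.
- weight_50: the smallest of four upright knobbed calibration weights, steel, loose, 50 g: plain round body 18 mm in diameter and about 19 mm tall, a narrow neck and a round knob above it, 31 mm tall in all. Grip it across the round body. Origin: centre of its underside; z up along its axis.
- nest_500: fixed square wooden pad 78x78x12 mm with one round recess, the largest of the four: 62 mm in diameter, 7 mm deep, dark flat floor. Origin: centre of the pad's underside; the recess is centred on it, its floor 5 mm and the pad's top 12 mm above the origin; z up, x and y along the pad's sides. The four pads lie two by two, 80 mm from centre to centre, in any order, in a fixed grey tray 172x172 mm whose rim is lower than the pads' tops.
- nest_200: fixed square wooden pad 78x78x12 mm with one round recess, the second largest of the four: 51 mm in diameter, 7 mm deep, dark flat floor. Origin: centre of the pad's underside; the recess is centred on it, its floor 5 mm and the pad's top 12 mm above the origin; z up, x and y along the pad's sides. The four pads lie two by two, 80 mm from centre to centre, in any order, in a fixed grey tray 172x172 mm whose rim is lower than the pads' tops.
- nest_100: fixed square wooden pad 78x78x12 mm with one round recess, the second smallest of the four: 42 mm in diameter, 7 mm deep, dark flat floor. Origin: centre of the pad's underside; the recess is centred on it, its floor 5 mm and the pad's top 12 mm above the origin; z up, x and y along the pad's sides. The four pads lie two by two, 80 mm from centre to centre, in any order, in a fixed grey tray 172x172 mm whose rim is lower than the pads' tops.
- nest_50: fixed square wooden pad 78x78x12 mm with one round recess, the smallest of the four: 34 mm in diameter, 7 mm deep, dark flat floor. Origin: centre of the pad's underside; the recess is centred on it, its floor 5 mm and the pad's top 12 mm above the origin; z up, x and y along the pad's sides. The four pads lie two by two, 80 mm from centre to centre, in any order, in a fixed grey tray 172x172 mm whose rim is lower than the pads' tops.
- spacer_large: look-alike: plain turned brass spacer, a straight cylinder 32 mm in diameter and 46 mm tall with a flat top and a dark round bore in it, no knob; loose, upright. Origin: centre of its underside.
- spacer_small: look-alike: plain turned steel spacer, a straight cylinder 22 mm in diameter and 32 mm tall with a flat top and a dark round bore in it, no knob; loose, upright. Origin: centre of its underside.
Not all that is in view belongs to the job. What is shaped like the weight_500 but green or turquoise is not meant.

How it is judged:
By the outcome, as a careful person would: the job done as asked, in the order asked, and still so for the second after the job is handed in, with the robot touching nothing.
It also fails if it takes over 99 s, if anything falls off the work surface, if the arm or the gripper's body presses on something with over 40 N, if the wrist force passes 120 N, or if a joint passes its speed limit or range.

## Working session

There is one attempt and no reset: what is moved stays moved. The work goes in short steps, Python scripts to look and compute and a tool call to move; the robot and the scene stay as the last step left them, time stands still between calls to the robot, and variables do not carry over. Pictures are saved under pics/ and viewed, at most 14 in all, crops included, and the job is handed in when it is done.

Besides the shell and the picture viewer there is one more tool, called in YAML: its name, and indented under it one key for each argument. arm_command: Moves the arm, as the interface text tells. Its arguments: {"type":"object","properties":{"deltas":{"type":"array"},"squeeze":{"type":"number"}},"required":["deltas"]}

```bash
mkdir -p pics; python3 - <<'E'
from bench import *
import cv2
for n in("scene","top"):
    f=grab_frame(n); cv2.imwrite(f"pics/{n}0.png",f["frame"][...,::-1]); print(n,f["camera_matrix"].round(1).tolist(),f["extrinsics"].round(4).tolist())
o=get_obs(); print(o["orientation"].round(3).tolist(),o["tool_pos"],o["time"])
E
```

```text
scene [[459.8, 0.0, 325.5], [0.0, 459.8, 242.7], [0.0, 0.0, 1.0]] [[0.7881, -0.2749, 0.5508, -0.0335], [-0.6155, -0.3721, 0.6948, -0.7168], [0.0139, -0.8865, -0.4624, 0.4723], [0.0, 0.0, 0.0, 1.0]]
top [[553.9, 0.0, 314.6], [0.0, 553.9, 238.1], [0.0, 0.0, 1.0]] [[0.003, -0.994, 0.1097, 0.3655], [-1.0, -0.0027, 0.0032, -0.0687], [-0.0029, -0.1097, -0.994, 1.2261], [0.0, 0.0, 0.0, 1.0]]
[[-0.909, 0.417, -0.001], [0.417, 0.909, -0.002], [0.0, -0.002, -1.0]] [0.20809726 0.45401842 0.2384964 ] 0.1
```

View pics/top0.png

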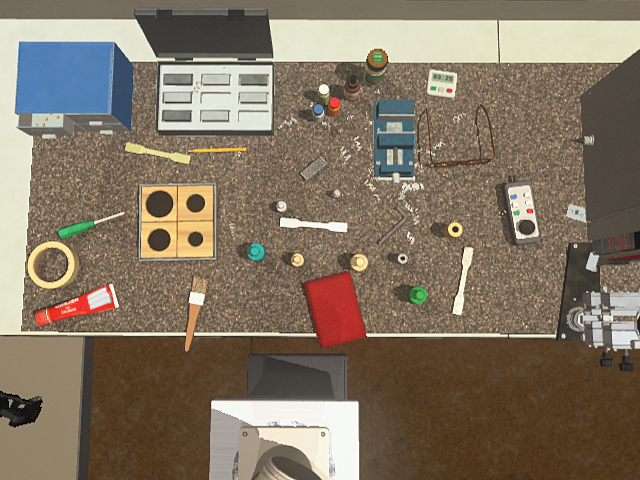

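View pics/scene0.png

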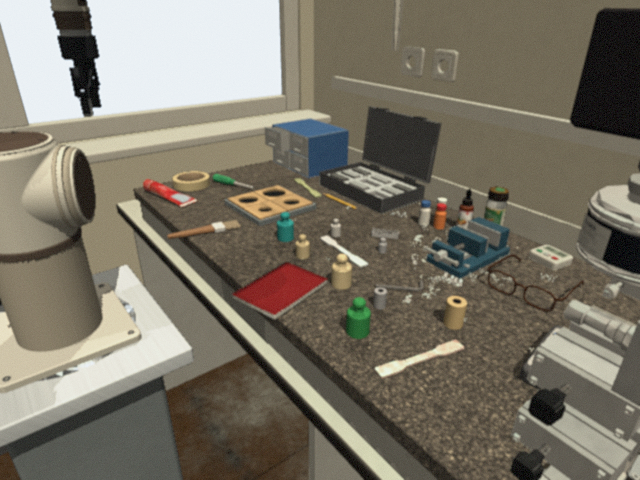

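The top view shows these candidates:
- **Knobbed weights:** brass at (359,262) and (297,259), steel at (281,206) and (336,193).
- **Plain bored spacers:** (455,229) and (403,258).
- **Decoys:** green at (418,294), turquoise at (256,252).

The tray is around (177,221). I'll confirm this in one enlarged crop and measure the recesses.

```bash
cat > h.py <<'E'
import numpy as np, cv2
from bench import *
def ray(f,u,v):
    K,E=f["camera_matrix"],f["extrinsics"]
    d=E[:3,:3]@np.linalg.solve(K,[u,v,1.]); return E[:3,3],d
def onz(f,u,v,z):
    c,d=ray(f,u,v); return c+d*(z-c[2])/d[2]
def proj(f,P):
    K,E=f["camera_matrix"],f["extrinsics"]
    q=(np.atleast_2d(P)-E[:3,3])@E[:3,:3]@K.T; return q[:,:2]/q[:,2:]
E
python3 - <<'E'
from h import *
t=grab_frame("top"); s=grab_frame("scene")
a=cv2.resize(t["frame"][180:300,250:470],None,fx=3.6,fy=3.6,interpolation=cv2.INTER_CUBIC)
cv2.imwrite("pics/crop_top.png",a[...,::-1])
b=cv2.resize(s["frame"][205:345,265:475],None,fx=3.8,fy=3.8,interpolation=cv2.INTER_CUBIC)
cv2.imwrite("pics/crop_scene.png",b[...,::-1])
g=cv2.cvtColor(t["frame"],cv2.COLOR_RGB2GRAY)
m=(g<70).astype(np.uint8); m[:,:142]=0;m[:,213:]=0;m[:188]=0;m[258:]=0
n,l,st,c=cv2.connectedComponentsWithStats(m)
for i in range(1,n):
    if st[i,4]>50: print(st[i],c[i].round(1),onz(t,*c[i],.009).round(4), 2*np.sqrt(st[i,4]/np.pi)*2.2)
E
```

```text
[146 191  27  26 542] [159.3 203.6] [0.5761 0.2816 0.009 ] 57.79328536182087
[187 195  18  17 236] [195.5 203. ] [0.5777 0.2009 0.009 ] 38.13587730180457
[148 229  22  22 369] [159.  239.5] [0.4956 0.2795 0.009 ] 47.68600315936755
[189 232  14  14 150] [195.4 238.7] [0.4976 0.199  0.009 ] 30.403485153477526
```

View pics/crop_top.png

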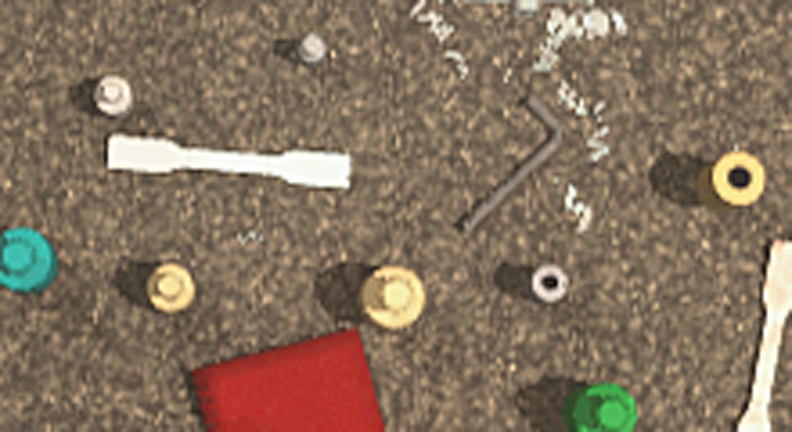

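View pics/crop_scene.png

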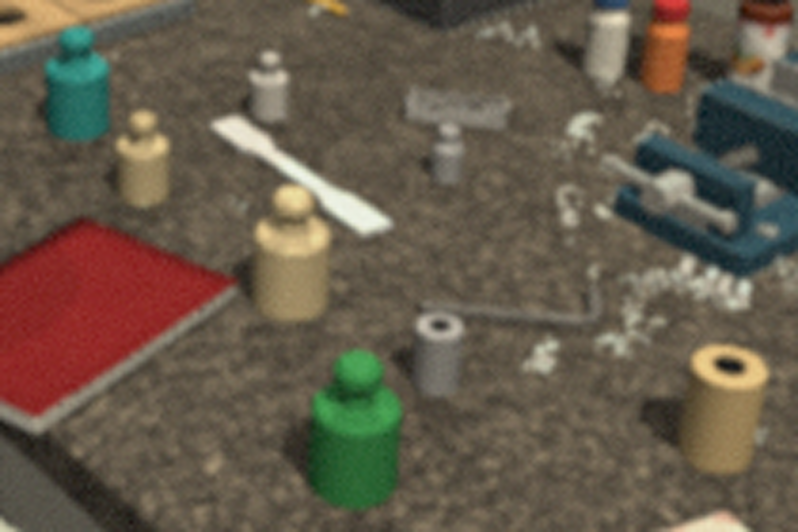

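The crops confirm it. The top crop shows round-knobbed brass at (394,296), which is the 500, and at (171,288), the 200. It shows knobbed steel at (113,96), the 100, and at (313,48), the 50. The flat-topped bored cylinders at (739,179) and (549,283) are the spacers, and green and turquoise are decoys. Next I'll triangulate the weights from both views.

```bash
python3 - <<'E'
from h import *
t=grab_frame("top"); s=grab_frame("scene")
D={500:((394,296),.041,(293,203),.054),200:((171,288),.032,(143,123),.042),100:((113,96),.026,(269,60),.034),50:((313,48),.019,(450,133),.027)}
for k,(a,z,b,zk) in D.items():
    p=onz(t,250+(a[0]+.5)/3.6-.5,180+(a[1]+.5)/3.6-.5,z)
    q=onz(s,265+(b[0]+.5)/3.8-.5,205+(b[1]+.5)/3.8-.5,zk)
    print(k,p.round(4),q.round(4))
E
```

```text
500 [ 0.4452 -0.1602  0.041 ] [ 0.4511 -0.1547  0.054 ]
200 [ 0.4503 -0.0272  0.032 ] [ 0.456  -0.0217  0.042 ]
100 [0.5678 0.0091 0.026 ] [0.5741 0.0145 0.034 ]
50 [ 0.5992 -0.113   0.019 ] [ 0.6042 -0.1096  0.027 ]
```

arm_command:
  deltas:
    - [[0,0,0],[0,0,-6.15],0.085]
    - [[0,0,0],[0,0,-6.15],0.085]
    - [[0,0,0],[0,0,-6.15],0.085]
    - [[0,0,0],[0,0,-6.15],0.085]
    - [[0,0,0],[0,0,0],0.085]
  squeeze: 30

```text
time: 0.72
tool_pos: [0.2083, 0.4544, 0.2392]
orientation: [[-1.0, -0.001, -0.0], [-0.001, 1.0, -0.0], [0.0, -0.0, -1.0]]
ft_force: [-0.9, -0.4, -0.1]
width: 0.0849
grasp_force: 0.0
```

arm_command:
  deltas:
    - [[-0.013,-0.034,0.006],[0,0,0],0.085]
    - [[-0.013,-0.034,0.006],[0,0,0],0.085]
    - [[-0.013,-0.034,0.006],[0,0,0],0.085]
    - [[-0.013,-0.034,0.006],[0,0,0],0.085]
    - [[-0.013,-0.034,0.006],[0,0,0],0.085]
    - [[-0.013,-0.034,0.006],[0,0,0],0.085]
    - [[-0.013,-0.034,0.006],[0,0,0],0.085]
    - [[-0.013,-0.034,0.006],[0,0,0],0.085]
    - [[-0.013,-0.034,0.006],[0,0,0],0.085]
    - [[-0.013,-0.034,0.006],[0,0,0],0.085]
    - [[-0.013,-0.034,0.006],[0,0,0],0.085]
    - [[-0.013,-0.034,0.006],[0,0,0],0.085]

```text
time: 1.72
tool_pos: [0.3646, 0.0447, 0.1674]
orientation: [[-1.0, 0.004, 0.001], [0.004, 1.0, 0.0], [-0.001, 0.0, -1.0]]
ft_force: [0.5, 0.6, -0.4]
width: 0.0853
grasp_force: 0.0
```

arm_command:
  deltas:
    - [[-0.013,-0.034,0.006],[0,0,0],0.085]
    - [[-0.013,-0.034,0.006],[0,0,0],0.085]
    - [[-0.013,-0.034,0.006],[0,0,0],0.085]
    - [[-0.013,-0.034,0.006],[0,0,0],0.085]
    - [[-0.013,-0.034,0.006],[0,0,0],0.085]
    - [[-0.013,-0.034,0.006],[0,0,0],0.085]
    - [[0,0,0],[0,0,0],0.085]
    - [[0,0,0],[0,0,0],0.085]

```text
time: 2.38
tool_pos: [0.4421, -0.1591, 0.1306]
orientation: [[-1.0, 0.006, -0.001], [0.006, 1.0, 0.001], [0.001, 0.001, -1.0]]
ft_force: [-0.1, -0.2, 0.2]
width: 0.0854
grasp_force: 0.0
```

arm_command:
  deltas:
    - [[-0.0045,0,0.02],[0,0,0],0.085]
    - [[0,0,0.025],[0,0,0],0.085]
    - [[0,0,0.025],[0,0,0],0.085]
    - [[0,0,0.02],[0,0,0],0.085]
    - [[0,0,0.012],[0,0,0],0.085]
    - [[0,0,0.0065],[0,0,0],0.07]
    - [[0,0,0],[0,0,0],0.06]
    - [[0,0,0],[0,0,0],0.053]
    - [[0,0,0],[0,0,0],0.046]
    - [[0,0,0],[0,0,0],0.04]
    - [[0,0,0],[0,0,0],0.036]
    - [[0,0,0],[0,0,0],0.03]

```text
time: 3.38
tool_pos: [0.4477, -0.1588, 0.0243]
orientation: [[-1.0, 0.001, 0.003], [0.001, 1.0, -0.003], [-0.003, -0.003, -1.0]]
ft_force: [-2.1, -3.6, 5.9]
width: 0.0377
grasp_force: 29.8
```

arm_command:
  deltas:
    - [[0,0,0],[0,0,0],0.03]
    - [[0,0,0],[0,0,0],0.03]
    - [[0,0,0],[0,0,0],0.03]
  squeeze: 40

```text
time: 3.63
tool_pos: [0.4477, -0.1588, 0.0243]
orientation: [[-1.0, 0.001, 0.003], [0.001, 1.0, -0.002], [-0.003, -0.002, -1.0]]
ft_force: [-1.3, -2.6, 6.6]
width: 0.0372
grasp_force: 39.2
```

```bash
python3 - <<'E'
from h import *
s=grab_frame("scene")
cv2.imwrite("pics/g1.png",cv2.resize(s["frame"][190:340,260:460],None,fx=3,fy=3)[...,::-1])
E
```

```text
(no output)
```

View pics/g1.png

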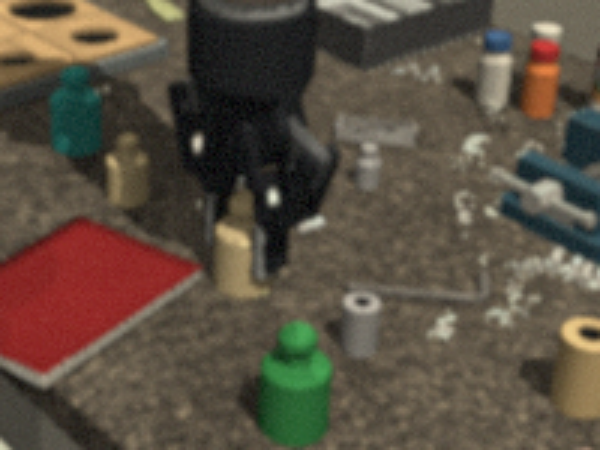

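The 500 is held: width 37 mm, fingers on the body at about crop (240,250), clear of the red book. Now I'll lift and carry it.

arm_command:
  deltas:
    - [[0,0,-0.006],[0,0,0],0.03]
    - [[0,0,-0.014],[0,0,0],0.03]
    - [[0,0,-0.02],[0,0,0],0.03]
    - [[0,0,-0.02],[0,0,0],0.03]
    - [[0,0,-0.02],[0,0,0],0.03]
    - [[0,0.004,-0.014],[0,0,0],0.03]
    - [[-0.004,0.01,-0.006],[0,0,0],0.03]
    - [[-0.006,0.02,0],[0,0,0],0.03]
    - [[-0.009,0.03,0],[0,0,0],0.03]
    - [[-0.01,0.034,0],[0,0,0],0.03]
    - [[-0.01,0.034,0],[0,0,0],0.03]
    - [[-0.01,0.034,0],[0,0,0],0.03]

```text
time: 4.68
tool_pos: [0.4946, 0.0108, 0.1217]
orientation: [[-1.0, 0.001, -0.003], [0.001, 1.0, 0.001], [0.003, 0.001, -1.0]]
ft_force: [0.6, -0.6, -4.5]
width: 0.0371
grasp_force: 41.1
```

arm_command:
  deltas:
    - [[-0.01,0.034,0],[0,0,0],0.03]
    - [[-0.01,0.034,0],[0,0,0],0.03]
    - [[-0.01,0.034,0],[0,0,0],0.03]
    - [[-0.01,0.034,0],[0,0,0],0.03]
    - [[-0.01,0.034,0],[0,0,0],0.03]
    - [[-0.01,0.034,0],[0,0,0],0.03]
    - [[-0.01,0.034,0],[0,0,0],0.03]
    - [[-0.006,0.022,0],[0,0,0],0.03]
    - [[-0.002,0.01,0],[0,0,0],0.03]
    - [[0,0,0],[0,0,0],0.03]
    - [[0,0,0],[0,0,0],0.03]

```text
time: 5.6
tool_pos: [0.5722, 0.2784, 0.1211]
orientation: [[-1.0, -0.001, -0.003], [-0.001, 1.0, -0.002], [0.003, -0.002, -1.0]]
ft_force: [-1.3, 0.3, -5.0]
width: 0.0371
grasp_force: 41.3
```

arm_command:
  deltas:
    - [[-0.005,0.002,0.008],[0,0,0],0.03]
    - [[0,0,0.018],[0,0,0],0.03]
    - [[0,0,0.02],[0,0,0],0.03]
    - [[0,0,0.02],[0,0,0],0.03]
    - [[0,0,0.012],[0,0,0],0.03]
    - [[0,0,0.006],[0,0,0],0.03]
    - [[0,0,0.002],[0,0,0],0.03]
    - [[0,0,0],[0,0,0],0.03]
    - [[0,0,0],[0,0,0],0.03]

```text
time: 6.35
tool_pos: [0.5797, 0.2805, 0.0379]
orientation: [[-1.0, 0.001, 0.002], [0.001, 1.0, 0.001], [-0.002, 0.001, -1.0]]
ft_force: [-0.4, 0.2, -4.8]
width: 0.0369
grasp_force: 41.3
```

```bash
python3 - <<'E'
from h import *
s=grab_frame("scene");t=grab_frame("top")
a=cv2.resize(s["frame"][130:250,200:360],(640,480));b=cv2.resize(t["frame"][170:280,130:260],None,fx=4.2,fy=4.2)
cv2.imwrite("pics/g2.png",a[...,::-1])
print(s["extrinsics"].shape, get_obs()["tool_pos"],get_obs()["ft_force"])
E
```

```text
(4, 4) [0.57982585 0.28083275 0.03837116] [-0.87715641 -0.32218945 -4.16336081]
```

View pics/g2.png

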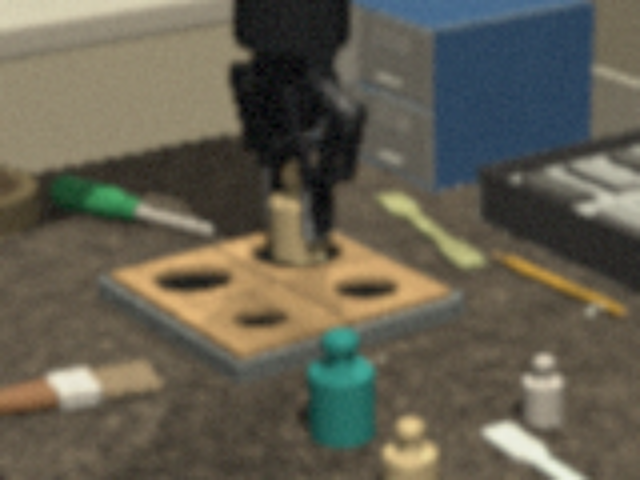

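The 500 hangs centred over the large recess, at about crop (292,240). I'll lower it gently.

arm_command:
  deltas:
    - [[0.002,0,0.003],[0,0,0],0.03]
    - [[0,0,0.002],[0,0,0],0.03]
    - [[0,0,0.0015],[0,0,0],0.03]
    - [[0,0,0.001],[0,0,0],0.03]
    - [[0,0,0],[0,0,0],0.03]
    - [[0,0,0],[0,0,0],0.03]

```text
time: 6.95
tool_pos: [0.5776, 0.281, 0.0344]
orientation: [[-1.0, 0.0, 0.004], [0.0, 1.0, 0.002], [-0.004, 0.002, -1.0]]
ft_force: [-6.2, -4.0, 15.3]
width: 0.037
grasp_force: 43.3
```

arm_command:
  deltas:
    - [[0,0,-0.002],[0,0,0],0.03]
    - [[0,0,-0.001],[0,0,0],0.03]
    - [[0,0,0],[0,0,0],0.03]
    - [[0,0,0],[0,0,0],0.03]

```text
time: 7.28
tool_pos: [0.5776, 0.281, 0.0344]
orientation: [[-1.0, 0.0, 0.003], [0.0, 1.0, 0.001], [-0.003, 0.001, -1.0]]
ft_force: [-3.6, -1.1, 8.2]
width: 0.0375
grasp_force: 42.1
```

```bash
python3 - <<'E'
from h import *
s=grab_frame("scene")
cv2.imwrite("pics/g3.png",cv2.resize(s["frame"][165:225,240:320],(640,480),interpolation=cv2.INTER_CUBIC)[...,::-1])
o=get_obs();print(o["tool_pos"],o["ft_force"])
E
```

```text
[0.57763005 0.28100154 0.03439103] [-1.84855799 -0.93160241  8.52842702]
```

View pics/g3.png

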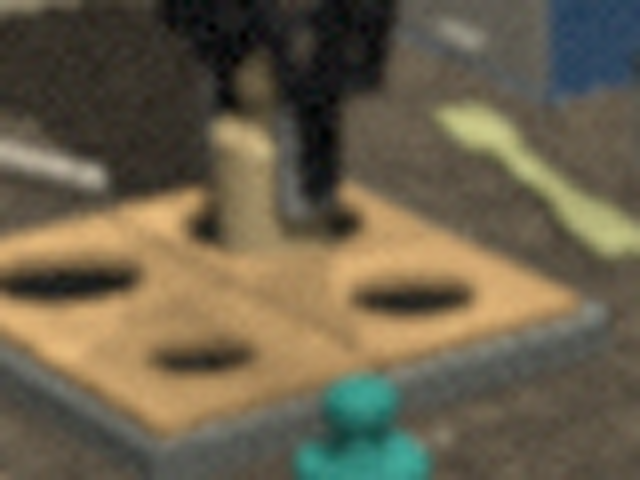

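The 500 is inside the recess (base at about (245,245) in the crop) and resting, with 8 N of contact. Releasing slowly.

arm_command:
  deltas:
    - [[0,0,0],[0,0,0],0.04]
    - [[0,0,0],[0,0,0],0.044]
    - [[0,0,0],[0,0,0],0.048]
    - [[0,0,0],[0,0,0],0.052]
    - [[0,0,0],[0,0,0],0.056]
    - [[0,0,-0.01],[0,0,0],0.056]
    - [[0,0,-0.02],[0,0,0],0.056]
    - [[0,0,-0.03],[0,0,0],0.056]
    - [[0,0,-0.04],[0,0,0],0.07]
    - [[0.01,-0.02,-0.01],[0,0,0],0.07]
    - [[0.01,-0.036,0],[0,0,0],0.07]
    - [[0.01,-0.036,0],[0,0,0],0.07]

```text
time: 8.33
tool_pos: [0.5476, 0.1889, 0.1448]
orientation: [[-1.0, -0.002, 0.005], [-0.002, 1.0, 0.001], [-0.005, 0.001, -1.0]]
ft_force: [0.2, -0.7, -0.2]
width: 0.0703
grasp_force: 0.0
```

arm_command:
  deltas:
    - [[0.015,-0.036,0],[0,0,0],0.07]
    - [[0.015,-0.036,0],[0,0,0],0.07]
    - [[0.015,-0.036,0],[0,0,0],0.07]
    - [[0.015,-0.036,0],[0,0,0],0.07]
    - [[0.015,-0.036,0],[0,0,0],0.07]
    - [[0.015,-0.02,0],[0,0,0],0.07]
    - [[0,0,0],[0,0,0],0.07]
    - [[0,0,0],[0,0,0],0.07]

```text
time: 9.0
tool_pos: [0.4564, -0.0125, 0.1432]
orientation: [[-1.0, 0.003, 0.001], [0.003, 1.0, 0.0], [-0.001, 0.0, -1.0]]
ft_force: [1.9, 0.7, -0.4]
width: 0.0701
grasp_force: 0.0
```

```bash
python3 - <<'E'
from h import *
s=grab_frame("scene");t=grab_frame("top")
a=cv2.resize(s["frame"][160:250,225:345],(480,360),interpolation=cv2.INTER_CUBIC);b=cv2.resize(t["frame"][180:270,135:215],(320,360),interpolation=cv2.INTER_CUBIC)
cv2.imwrite("pics/g4.png",np.hstack([a,b])[...,::-1])
o=get_obs();print(o["tool_pos"],o["ft_force"])
E
```

```text
[ 0.45761298 -0.01119655  0.14304813] [-0.37029723  0.20338381  0.61346743]
```

View pics/g4.png

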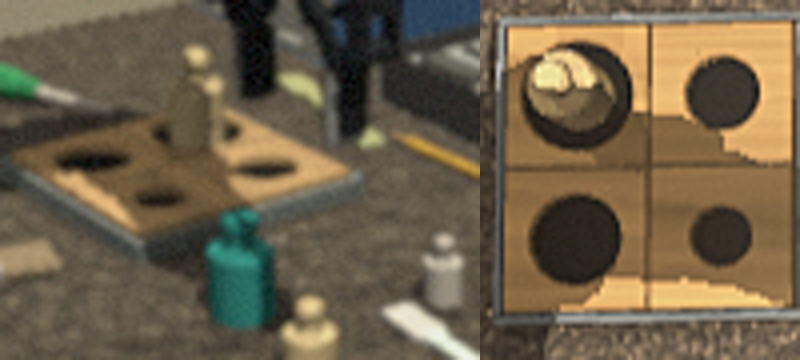

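The 500 stands upright inside its recess (top crop (565,90), with a gap all round). Next is the 200.

arm_command:
  deltas:
    - [[0.006,-0.0145,0.012],[0,0,0],0.07]
    - [[0,0,0.025],[0,0,0],0.07]
    - [[0,0,0.025],[0,0,0],0.07]
    - [[0,0,0.025],[0,0,0],0.07]
    - [[0,0,0.02],[0,0,0],0.07]
    - [[0,0,0.012],[0,0,0],0.07]
    - [[0,0,0.005],[0,0,0],0.07]
    - [[0,0,0],[0,0,0],0.06]
    - [[0,0,0],[0,0,0],0.05]
    - [[0,0,0],[0,0,0],0.042]
    - [[0,0,0],[0,0,0],0.034]
    - [[0,0,0],[0,0,0],0.028]

```text
time: 10.1
tool_pos: [0.4517, -0.0259, 0.0194]
orientation: [[-1.0, 0.0, 0.002], [0.0, 1.0, 0.0], [-0.002, 0.0, -1.0]]
ft_force: [-0.2, 1.3, 3.1]
width: 0.0288
grasp_force: 21.0
```

arm_command:
  deltas:
    - [[0,0,0],[0,0,0],0.022]
    - [[0,0,0],[0,0,0],0.022]
    - [[0,0,0],[0,0,0],0.022]
    - [[0,0,0],[0,0,0],0.022]
  squeeze: 30

```text
time: 10.43
tool_pos: [0.4517, -0.0259, 0.0194]
orientation: [[-1.0, 0.0, 0.003], [0.0, 1.0, 0.001], [-0.003, 0.001, -1.0]]
ft_force: [-0.7, 1.5, 6.8]
width: 0.0283
grasp_force: 29.4
```

arm_command:
  deltas:
    - [[0,0,-0.006],[0,0,0],0.022]
    - [[0,0,-0.014],[0,0,0],0.022]
    - [[0,0,-0.02],[0,0,0],0.022]
    - [[0,0,-0.02],[0,0,0],0.022]
    - [[0,0,-0.02],[0,0,0],0.022]
    - [[0,0.004,-0.014],[0,0,0],0.022]
    - [[-0.002,0.012,-0.006],[0,0,0],0.022]
    - [[-0.003,0.022,0],[0,0,0],0.022]
    - [[-0.005,0.032,0],[0,0,0],0.022]
    - [[-0.005,0.034,0],[0,0,0],0.022]
    - [[-0.005,0.034,0],[0,0,0],0.022]
    - [[-0.005,0.034,0],[0,0,0],0.022]

```text
time: 11.43
tool_pos: [0.4752, 0.1469, 0.1183]
orientation: [[-1.0, 0.001, -0.001], [0.001, 1.0, -0.001], [0.001, -0.001, -1.0]]
ft_force: [1.4, 0.5, -2.4]
width: 0.0285
grasp_force: 29.9
```

arm_command:
  deltas:
    - [[-0.005,0.034,0],[0,0,0],0.022]
    - [[-0.005,0.034,0],[0,0,0],0.022]
    - [[-0.005,0.032,0],[0,0,0],0.022]
    - [[-0.003,0.022,0],[0,0,0],0.022]
    - [[-0.002,0.01,0],[0,0,0],0.022]
    - [[0,0,0],[0,0,0],0.022]
    - [[0,0,0],[0,0,0],0.022]

```text
time: 12.02
tool_pos: [0.4951, 0.2772, 0.1177]
orientation: [[-1.0, 0.0, -0.001], [0.0, 1.0, -0.002], [0.001, -0.002, -1.0]]
ft_force: [-1.2, -0.1, -1.8]
width: 0.0284
grasp_force: 30.0
```

arm_command:
  deltas:
    - [[-0.001,0.002,0.008],[0,0,0],0.022]
    - [[0,0,0.018],[0,0,0],0.022]
    - [[0,0,0.02],[0,0,0],0.022]
    - [[0,0,0.02],[0,0,0],0.022]
    - [[0,0,0.012],[0,0,0],0.022]
    - [[0,0,0.005],[0,0,0],0.022]
    - [[0,0,0.001],[0,0,0],0.022]
    - [[0,0,0],[0,0,0],0.022]
    - [[0,0,0],[0,0,0],0.022]

```text
time: 12.77
tool_pos: [0.4976, 0.2797, 0.0353]
orientation: [[-1.0, 0.001, 0.002], [0.001, 1.0, 0.001], [-0.002, 0.001, -1.0]]
ft_force: [0.3, -0.5, -2.6]
width: 0.0288
grasp_force: 30.0
```

arm_command:
  deltas:
    - [[0,0,0.001],[0,0,0],0.022]
    - [[0,0,0.001],[0,0,0],0.022]
    - [[0,0,0.001],[0,0,0],0.022]
    - [[0,0,0.001],[0,0,0],0.022]
    - [[0,0,0],[0,0,0],0.022]

```text
time: 13.18
tool_pos: [0.4966, 0.2799, 0.0303]
orientation: [[-1.0, 0.0, -0.0], [0.0, 1.0, -0.0], [0.0, -0.0, -1.0]]
ft_force: [-0.1, 0.8, -1.3]
width: 0.0284
grasp_force: 30.0
```

arm_command:
  deltas:
    - [[0,0,0.001],[0,0,0],0.022]
    - [[0,0,0.001],[0,0,0],0.022]
    - [[0,0,0],[0,0,0],0.022]
    - [[0,0,0],[0,0,0],0.022]

```text
time: 13.52
tool_pos: [0.4968, 0.28, 0.0294]
orientation: [[-1.0, 0.0, 0.001], [0.0, 1.0, 0.0], [-0.001, 0.0, -1.0]]
ft_force: [-1.5, -0.5, 5.3]
width: 0.0283
grasp_force: 30.6
```

Contact came at the predicted floor height. I'll release the 200 and go to the 100.

arm_command:
  deltas:
    - [[0,0,-0.001],[0,0,0],0.03]
    - [[0,0,0],[0,0,0],0.034]
    - [[0,0,0],[0,0,0],0.038]
    - [[0,0,0],[0,0,0],0.042]
    - [[0,0,0],[0,0,0],0.046]
    - [[0,0,-0.01],[0,0,0],0.046]
    - [[0,0,-0.02],[0,0,0],0.046]
    - [[0,0,-0.03],[0,0,0],0.046]
    - [[0,0,-0.03],[0,0,0],0.06]
    - [[-0.006,-0.02,-0.01],[0,0,0],0.06]
    - [[-0.01,-0.036,0],[0,0,0],0.06]
    - [[-0.01,-0.036,0],[0,0,0],0.06]

```text
time: 14.52
tool_pos: [0.5239, 0.1884, 0.1318]
orientation: [[-1.0, -0.003, 0.004], [-0.003, 1.0, 0.001], [-0.004, 0.001, -1.0]]
ft_force: [-0.0, 0.3, -0.3]
width: 0.0604
grasp_force: 0.0
```

arm_command:
  deltas:
    - [[-0.01,-0.036,0],[0,0,0],0.06]
    - [[-0.01,-0.036,0],[0,0,0],0.06]
    - [[-0.01,-0.036,0],[0,0,0],0.06]
    - [[-0.01,-0.036,0],[0,0,0],0.06]
    - [[-0.006,-0.03,0],[0,0,0],0.06]
    - [[0,0,0],[0,0,0],0.06]
    - [[0,0,0],[0,0,0],0.06]

```text
time: 15.1
tool_pos: [0.5689, 0.0121, 0.1299]
orientation: [[-1.0, 0.004, 0.0], [0.004, 1.0, 0.0], [-0.0, 0.0, -1.0]]
ft_force: [0.5, 1.7, -0.4]
width: 0.0603
grasp_force: 0.0
```

```bash
python3 - <<'E'
from h import *
s=grab_frame("scene");t=grab_frame("top")
a=cv2.resize(s["frame"][160:250,225:345],(480,360),interpolation=cv2.INTER_CUBIC);b=cv2.resize(t["frame"][180:270,135:215],(320,360),interpolation=cv2.INTER_CUBIC)
cv2.imwrite("pics/g5.png",np.hstack([a,b])[...,::-1])
o=get_obs();print(o["tool_pos"],o["ft_force"])
E
```

```text
[0.56847786 0.01430214 0.12965313] [ 0.04978433  0.08926815 -0.65069556]
```

View pics/g5.png

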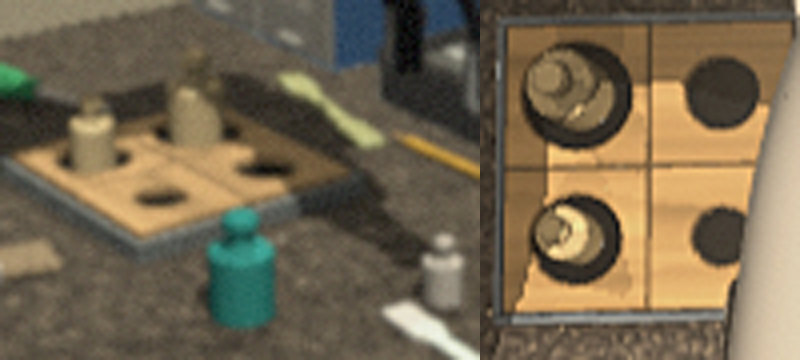

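The 200 stands upright in its recess at (570,235), and the 500 is still well seated at (570,90). Now to pick the 100.

arm_command:
  deltas:
    - [[-0.0005,-0.004,0.012],[0,0,0],0.06]
    - [[0,0,0.025],[0,0,0],0.06]
    - [[0,0,0.025],[0,0,0],0.06]
    - [[0,0,0.02],[0,0,0],0.06]
    - [[0,0,0.015],[0,0,0],0.06]
    - [[0,0,0.01],[0,0,0],0.06]
    - [[0,0,0.005],[0,0,0],0.06]
    - [[0,0,0],[0,0,0],0.05]
    - [[0,0,0],[0,0,0],0.042]
    - [[0,0,0],[0,0,0],0.035]
    - [[0,0,0],[0,0,0],0.028]
    - [[0,0,0],[0,0,0],0.023]

```text
time: 16.2
tool_pos: [0.57, 0.0101, 0.0184]
orientation: [[-1.0, 0.0, 0.002], [0.0, 1.0, 0.001], [-0.002, 0.001, -1.0]]
ft_force: [-0.3, 1.1, 0.3]
width: 0.0228
grasp_force: 0.6
```

arm_command:
  deltas:
    - [[0,0,0],[0,0,0],0.017]
    - [[0,0,0],[0,0,0],0.017]
    - [[0,0,0],[0,0,0],0.017]
    - [[0,0,0],[0,0,0],0.017]
  squeeze: 25

```text
time: 16.53
tool_pos: [0.57, 0.0101, 0.0185]
orientation: [[-1.0, 0.0, 0.002], [0.0, 1.0, 0.001], [-0.002, 0.001, -1.0]]
ft_force: [-0.7, 2.4, 5.2]
width: 0.0221
grasp_force: 24.6
```

arm_command:
  deltas:
    - [[0,0,-0.006],[0,0,0],0.017]
    - [[0,0,-0.014],[0,0,0],0.017]
    - [[0,0,-0.02],[0,0,0],0.017]
    - [[0,0,-0.02],[0,0,0],0.017]
    - [[0,0,-0.02],[0,0,0],0.017]
    - [[0,0.004,-0.014],[0,0,0],0.017]
    - [[0,0.012,-0.006],[0,0,0],0.017]
    - [[-0.001,0.022,0],[0,0,0],0.017]
    - [[-0.001,0.032,0],[0,0,0],0.017]
    - [[-0.001,0.034,0],[0,0,0],0.017]
    - [[-0.002,0.034,0],[0,0,0],0.017]
    - [[-0.002,0.028,0],[0,0,0],0.017]

```text
time: 17.53
tool_pos: [0.5752, 0.1784, 0.1164]
orientation: [[-1.0, -0.001, -0.002], [-0.001, 1.0, -0.0], [0.002, -0.0, -1.0]]
ft_force: [0.6, -0.2, -0.9]
width: 0.0219
grasp_force: 24.6
```

arm_command:
  deltas:
    - [[-0.001,0.016,0],[0,0,0],0.017]
    - [[0,0.008,0],[0,0,0],0.017]
    - [[0,0,0],[0,0,0],0.017]
    - [[0,0,0],[0,0,0],0.017]

```text
time: 17.87
tool_pos: [0.5767, 0.1992, 0.1167]
orientation: [[-1.0, 0.0, -0.001], [0.0, 1.0, -0.001], [0.001, -0.001, -1.0]]
ft_force: [-0.3, -0.2, -1.0]
width: 0.0222
grasp_force: 24.7
```

arm_command:
  deltas:
    - [[0,0.001,0.008],[0,0,0],0.017]
    - [[0,0,0.018],[0,0,0],0.017]
    - [[0,0,0.02],[0,0,0],0.017]
    - [[0,0,0.02],[0,0,0],0.017]
    - [[0,0,0.012],[0,0,0],0.017]
    - [[0,0,0.005],[0,0,0],0.017]
    - [[0,0,0.001],[0,0,0],0.017]
    - [[0,0,0.001],[0,0,0],0.017]
    - [[0,0,0.001],[0,0,0],0.017]
    - [[0,0,0.001],[0,0,0],0.017]
    - [[0,0,0],[0,0,0],0.017]
    - [[0,0,0],[0,0,0],0.017]

```text
time: 18.87
tool_pos: [0.5776, 0.2011, 0.031]
orientation: [[-1.0, 0.0, 0.001], [0.0, 1.0, 0.0], [-0.001, 0.0, -1.0]]
ft_force: [0.8, 0.5, -0.4]
width: 0.0218
grasp_force: 24.7
```

arm_command:
  deltas:
    - [[0,0,0.001],[0,0,0],0.017]
    - [[0,0,0],[0,0,0],0.017]
    - [[0,0,0],[0,0,0],0.017]

```text
time: 19.12
tool_pos: [0.5772, 0.201, 0.0294]
orientation: [[-1.0, 0.0, 0.0], [0.0, 1.0, 0.0], [-0.0, 0.0, -1.0]]
ft_force: [0.5, 0.7, -1.3]
width: 0.0223
grasp_force: 24.7
```

arm_command:
  deltas:
    - [[0,0,0.001],[0,0,0],0.017]
    - [[0,0,0.001],[0,0,0],0.017]
    - [[0,0,0],[0,0,0],0.017]
    - [[0,0,0],[0,0,0],0.017]

```text
time: 19.45
tool_pos: [0.5774, 0.201, 0.0285]
orientation: [[-1.0, 0.0, 0.001], [0.0, 1.0, 0.0], [-0.001, 0.0, -1.0]]
ft_force: [-2.0, -1.1, 5.3]
width: 0.0221
grasp_force: 25.2
```

Contact is at the expected height. I'll release the 100 and go to the 50.

arm_command:
  deltas:
    - [[0,0,-0.001],[0,0,0],0.024]
    - [[0,0,0],[0,0,0],0.028]
    - [[0,0,0],[0,0,0],0.032]
    - [[0,0,0],[0,0,0],0.036]
    - [[0,0,0],[0,0,0],0.04]
    - [[0,0,-0.01],[0,0,0],0.04]
    - [[0,0,-0.02],[0,0,0],0.04]
    - [[0,0,-0.03],[0,0,0],0.04]
    - [[0,0,-0.03],[0,0,0],0.05]
    - [[-0.001,-0.02,-0.01],[0,0,0],0.05]
    - [[-0.002,-0.036,0],[0,0,0],0.05]
    - [[-0.002,-0.036,0],[0,0,0],0.05]

```text
time: 20.45
tool_pos: [0.5834, 0.1093, 0.1309]
orientation: [[-1.0, -0.003, 0.004], [-0.003, 1.0, 0.001], [-0.004, 0.001, -1.0]]
ft_force: [-0.1, -0.8, -0.9]
width: 0.0499
grasp_force: 0.0
```

arm_command:
  deltas:
    - [[-0.003,-0.036,0],[0,0,0],0.05]
    - [[-0.003,-0.036,0],[0,0,0],0.05]
    - [[-0.003,-0.036,0],[0,0,0],0.05]
    - [[-0.003,-0.036,0],[0,0,0],0.05]
    - [[-0.003,-0.036,0],[0,0,0],0.05]
    - [[-0.003,-0.03,0],[0,0,0],0.05]
    - [[0,-0.01,0],[0,0,0],0.05]
    - [[0,0,0],[0,0,0],0.05]
    - [[0,0,0],[0,0,0],0.05]

```text
time: 21.2
tool_pos: [0.5999, -0.1111, 0.1286]
orientation: [[-1.0, 0.001, -0.0], [0.001, 1.0, 0.001], [0.0, 0.001, -1.0]]
ft_force: [-0.8, 0.2, 0.1]
width: 0.0502
grasp_force: 0.0
```

```bash
python3 - <<'E'
from h import *
s=grab_frame("scene");t=grab_frame("top")
a=cv2.resize(s["frame"][160:250,225:345],(480,360),interpolation=cv2.INTER_CUBIC);b=cv2.resize(t["frame"][180:270,135:215],(320,360),interpolation=cv2.INTER_CUBIC)
cv2.imwrite("pics/g6.png",np.hstack([a,b])[...,::-1])
o=get_obs();print(o["tool_pos"],o["ft_force"])
E
```

```text
[ 0.60000511 -0.1095897   0.12848019] [-0.50192951  0.66180939 -0.28623267]
```

View pics/g6.png

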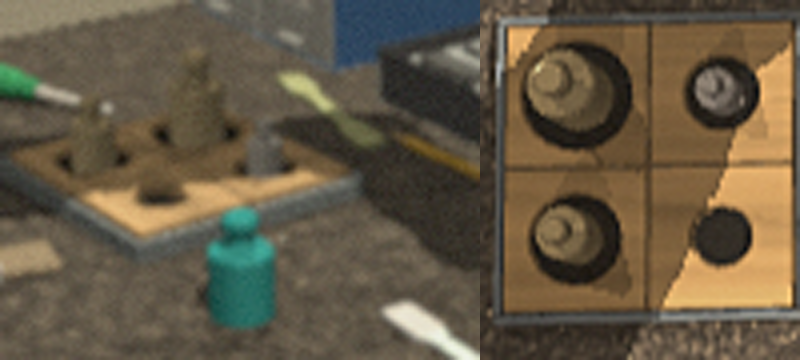

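The 100 is seated at top crop (722,92), with three of four done. Now the 50.

arm_command:
  deltas:
    - [[0,-0.002,0.012],[0,0,0],0.05]
    - [[0,0,0.025],[0,0,0],0.05]
    - [[0,0,0.025],[0,0,0],0.05]
    - [[0,0,0.02],[0,0,0],0.05]
    - [[0,0,0.015],[0,0,0],0.05]
    - [[0,0,0.01],[0,0,0],0.05]
    - [[0,0,0.005],[0,0,0],0.05]
    - [[0,0,0],[0,0,0],0.042]
    - [[0,0,0],[0,0,0],0.035]
    - [[0,0,0],[0,0,0],0.029]
    - [[0,0,0],[0,0,0],0.024]
    - [[0,0,0],[0,0,0],0.019]

```text
time: 22.3
tool_pos: [0.6009, -0.1132, 0.0175]
orientation: [[-1.0, 0.0, 0.002], [0.0, 1.0, -0.0], [-0.002, -0.0, -1.0]]
ft_force: [-0.2, 0.7, 1.0]
width: 0.0189
grasp_force: 0.3
```

arm_command:
  deltas:
    - [[0,0,0],[0,0,0],0.012]
    - [[0,0,0],[0,0,0],0.012]
    - [[0,0,0],[0,0,0],0.012]
    - [[0,0,0],[0,0,0],0.012]
  squeeze: 20

```text
time: 22.63
tool_pos: [0.6009, -0.1132, 0.0174]
orientation: [[-1.0, 0.0, 0.002], [0.0, 1.0, -0.0], [-0.002, -0.0, -1.0]]
ft_force: [0.1, 0.5, 6.0]
width: 0.0164
grasp_force: 19.7
```

arm_command:
  deltas:
    - [[0,0,-0.006],[0,0,0],0.012]
    - [[0,0,-0.014],[0,0,0],0.012]
    - [[0,0,-0.02],[0,0,0],0.012]
    - [[0,0,-0.02],[0,0,0],0.012]
    - [[0,0,-0.02],[0,0,0],0.012]
    - [[0,0.004,-0.014],[0,0,0],0.012]
    - [[0.003,0.012,-0.006],[0,0,0],0.012]
    - [[0.006,0.022,0],[0,0,0],0.012]
    - [[0.01,0.03,0],[0,0,0],0.012]
    - [[0.011,0.034,0],[0,0,0],0.012]
    - [[0.011,0.034,0],[0,0,0],0.012]
    - [[0.011,0.034,0],[0,0,0],0.012]

```text
time: 23.63
tool_pos: [0.5463, 0.0585, 0.1154]
orientation: [[-1.0, 0.001, -0.002], [0.001, 1.0, -0.0], [0.002, -0.0, -1.0]]
ft_force: [-0.4, 1.3, -0.2]
width: 0.0168
grasp_force: 19.6
```

arm_command:
  deltas:
    - [[0.011,0.034,0],[0,0,0],0.012]
    - [[0.011,0.034,0],[0,0,0],0.012]
    - [[0.011,0.03,0],[0,0,0],0.012]
    - [[0.01,0.022,0],[0,0,0],0.012]
    - [[0.006,0.014,0],[0,0,0],0.012]
    - [[0.002,0.006,0],[0,0,0],0.012]
    - [[0,0,0],[0,0,0],0.012]
    - [[0,0,0],[0,0,0],0.012]

```text
time: 24.3
tool_pos: [0.4969, 0.1967, 0.1159]
orientation: [[-1.0, -0.0, -0.001], [-0.0, 1.0, -0.001], [0.001, -0.001, -1.0]]
ft_force: [-0.3, 0.1, -0.5]
width: 0.0168
grasp_force: 19.6
```

```bash
python3 - <<'E'
from h import *
s=grab_frame("scene");o=get_obs();print(o["tool_pos"],o["width"])
u,v=proj(s,o["tool_pos"])[0].astype(int)
cv2.imwrite("pics/g7.png",cv2.resize(s["frame"][v-40:v+50,u-60:u+60],(640,480),interpolation=cv2.INTER_CUBIC)[...,::-1])
E
```

```text
[0.49720478 0.19618446 0.1160116 ] 0.016685825333245564
```

View pics/g7.png

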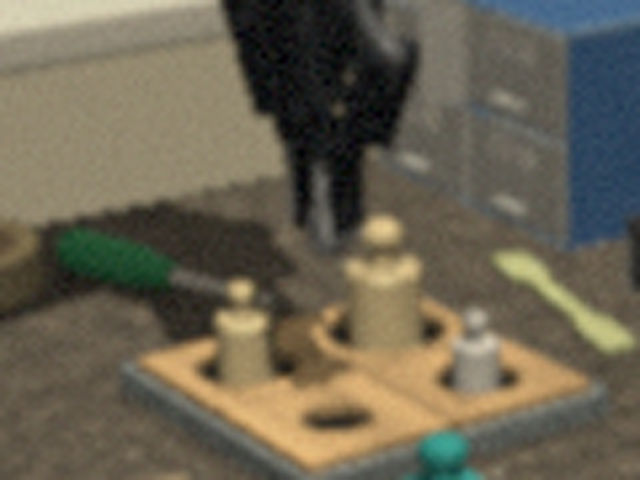

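The 50 is held, with its base showing between the tips at (325,240), and the three placed weights stand upright. I'll lower the 50.

arm_command:
  deltas:
    - [[0,0.002,0.008],[0,0,0],0.012]
    - [[0,0,0.018],[0,0,0],0.012]
    - [[0,0,0.02],[0,0,0],0.012]
    - [[0,0,0.02],[0,0,0],0.012]
    - [[0,0,0.012],[0,0,0],0.012]
    - [[0,0,0.005],[0,0,0],0.012]
    - [[0,0,0.001],[0,0,0],0.012]
    - [[0,0,0.001],[0,0,0],0.012]
    - [[0,0,0.001],[0,0,0],0.012]
    - [[0,0,0.001],[0,0,0],0.012]
    - [[0,0,0],[0,0,0],0.012]
    - [[0,0,0],[0,0,0],0.012]

```text
time: 25.35
tool_pos: [0.4976, 0.1991, 0.0299]
orientation: [[-1.0, 0.0, 0.001], [0.0, 1.0, 0.0], [-0.001, 0.0, -1.0]]
ft_force: [0.6, -0.1, -1.7]
width: 0.0165
grasp_force: 19.6
```

arm_command:
  deltas:
    - [[0,0,0.001],[0,0,0],0.012]
    - [[0,0,0],[0,0,0],0.012]
    - [[0,0,0],[0,0,0],0.012]

```text
time: 25.6
tool_pos: [0.4972, 0.199, 0.0284]
orientation: [[-1.0, 0.0, 0.0], [0.0, 1.0, 0.0], [-0.0, 0.0, -1.0]]
ft_force: [0.6, -0.3, -0.5]
width: 0.0164
grasp_force: 19.6
```

arm_command:
  deltas:
    - [[0,0,0.001],[0,0,0],0.012]
    - [[0,0,0.001],[0,0,0],0.012]
    - [[0,0,0],[0,0,0],0.012]
    - [[0,0,0],[0,0,0],0.012]

```text
time: 25.93
tool_pos: [0.4975, 0.199, 0.0274]
orientation: [[-1.0, 0.0, 0.001], [0.0, 1.0, 0.0], [-0.001, 0.0, -1.0]]
ft_force: [-2.4, -0.3, 7.6]
width: 0.0164
grasp_force: 20.3
```

Contact is at exactly the predicted height. Releasing, then backing well away.

arm_command:
  deltas:
    - [[0,0,-0.001],[0,0,0],0.019]
    - [[0,0,0],[0,0,0],0.023]
    - [[0,0,0],[0,0,0],0.027]
    - [[0,0,0],[0,0,0],0.031]
    - [[0,0,0],[0,0,0],0.035]
    - [[0,0,0],[0,0,0],0.035]
    - [[0,0,-0.01],[0,0,0],0.035]
    - [[0,0,-0.02],[0,0,0],0.035]
    - [[0,0,-0.03],[0,0,0],0.035]
    - [[0,0,-0.04],[0,0,0],0.035]
    - [[0.02,-0.02,-0.03],[0,0,0],0.035]
    - [[0.02,-0.03,-0.02],[0,0,0],0.035]

```text
time: 26.93
tool_pos: [0.4593, 0.1507, 0.1815]
orientation: [[-1.0, -0.003, 0.007], [-0.003, 1.0, 0.003], [-0.007, 0.003, -1.0]]
ft_force: [0.8, -0.9, 0.7]
width: 0.0351
grasp_force: 0.0
```

arm_command:
  deltas:
    - [[0.02,-0.03,0],[0,0,0],0.035]
    - [[0.02,-0.03,0],[0,0,0],0.035]
    - [[0.02,-0.03,0],[0,0,0],0.035]
    - [[0.01,-0.03,0],[0,0,0],0.035]
    - [[0,-0.03,0],[0,0,0],0.035]
    - [[0,0,0],[0,0,0],0.035]
    - [[0,0,0],[0,0,0],0.035]

```text
time: 27.52
tool_pos: [0.3872, -0.0022, 0.1782]
orientation: [[-1.0, 0.004, 0.002], [0.004, 1.0, 0.0], [-0.002, 0.0, -1.0]]
ft_force: [0.7, 0.6, -0.3]
width: 0.0347
grasp_force: 0.0
```

```bash
python3 - <<'E'
from h import *
s=grab_frame("scene");t=grab_frame("top")
a=cv2.resize(s["frame"][160:340,225:475],(480,346),interpolation=cv2.INTER_CUBIC);b=cv2.resize(t["frame"][180:270,135:215],(308,346),interpolation=cv2.INTER_CUBIC)
cv2.imwrite("pics/g8.png",np.hstack([a,b])[...,::-1])
E
```

```text
(no output)
```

View pics/g8.png

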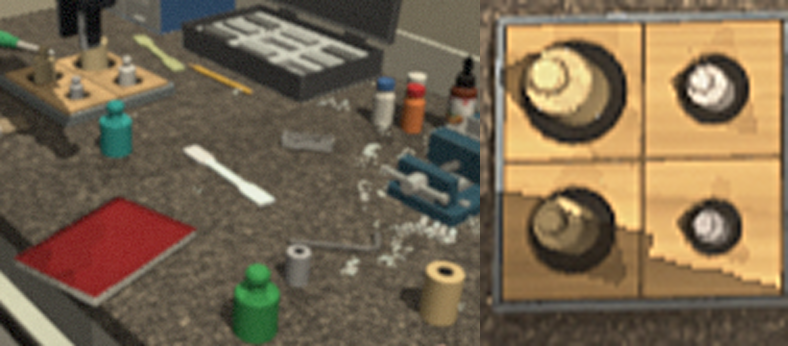

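All four weights stand upright in their own recesses, at (570,85), (708,85), (565,225) and (712,225). The spacers at (298,265) and (442,292) haven't moved.

```bash
python3 -c "
from bench import *
print(hand_in())"
```

```text
the job is handed in; nothing more can be done
None
```

All four weights are upright and fully down in the recesses of their sizes, each set down gently; the spacers were left where they stood, and the job was handed in at about 28 s.

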